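# Lock the sweets away in the kitchen timer box

### The arm

A 7-joint arm with a two-finger parallel gripper is mounted at the origin on the work surface. World frame = base frame: x ahead of the robot, y to its left, z up, the work surface at z = 0. Lengths are in m, angles in rad, forces in N, time in s.
With the tool pointing down it reaches from about 0.425 to 0.925 m from the base axis. Payload 6.8 kg.
Tool frame: the origin (TCP) lies on the front face of the gripper's body, between the roots of the fingers; the fingertips stand 73 mm ahead of it and the grasp point (between the pads) lies 54 mm ahead of it; z points along the fingers, y is the line along which they close (so a half turn about z gives the same grasp; the last joint's range is limited). The gripper opens to 85 mm and grips with 20 to 120 N. Pads are 22 mm wide; open, the fingers measure 114 mm over their backs; the gripper's body (76 mm by 85 mm) begins 54 mm behind the grasp point. The pads swing forward as they close: fully open they stand 13 mm farther back than shut.
Start: joints at [-1.428, 0.477, 0.022, 1.555, -0.011, 1.109, -0.083], TCP at [0.168, 0.654, 0.304] pointing down, gripper open.
Joint ranges: [-2.96, 2.96], [-0.34, 2.1], [-1.41, 1.46], [0.24, 2.44], [-1.37, 4.51], [0.17, 1.92], [-2.96, 2.96]. Speed limits (rad/s): [2.39, 2.39, 3.14, 3.14, 3.14, 3.14, 3.14].

### API

Orientations are given as a rotation vector (axis times angle).
In Python, from station import * gives the robot as it stands.
- The arm moves only by the tool step_arm, never from a script. Its argument "targets" is text: rows parted by semicolons, each of 7 numbers parted by spaces: the shift along the tool's x, y, z in mm, then the turn, a rotation vector about the tool's x, y, z in rad, then the gripper's target within -1 to 1 (fully open at 1, half-way at 0, shut at -1). A call has 1 to 12 rows; each row is the pose to reach, as a shift and turn from the pose commanded when the call began, along the tool's axes at that moment; what a row does not reach only later rows make up. A row lasts 1/12 s, in which the tool goes at most 41.7 mm and 7.16 degrees, less where a joint would pass 70% of its speed; a pose out of reach is approached as far as the arm can. A call with a gripper value outside its range is refused whole. The fingers move at their own pace and stop on an object; "force" is the grip in N (left out, the last holds). Time passes only in rows, so rows that repeat a pose let the fingers close. It gives the time, the measured TCP pose, the force, the opening and the grip force at its end, in the units of the state.
- read_state(): the state, without advancing time (a new reading comes with each control period).
- snapshot(name): name is "side" or "top"; returns (picture, depth): 480x640x3 uint8, red, green, blue; 480x640 float32, m along the optical axis (not along the pixel's ray), 0 where there is no reading.
- get_calibration(name): a dict with "K" (3x3 intrinsics, pixels), "k1" (the pictures are not rectified: a ray, as slopes to the right and down, at radius r is drawn at 1 + k1 r^2 times it, then the intrinsics apply), "rvec" (rotation vector, rad) and "tvec" (3), from world to camera coordinates, as OpenCV has them. Camera axes: x right, y down, z forward; pixel columns grow to the right and rows downward; lengths in m; the calibration is good to about 2 mm. A picture is of the moment at which its call begins. get_calibration takes no time and is no camera call.
- hand_in(): hands the job in; it is judged then, once.
The state is a dict: "t": time; "joint_pos": joint angles; "dq": joint speeds; "joint_efforts": joint torques, N m; "tcp_pos": TCP position; "eef_rot": TCP orientation; "ft_force": force on the tool from outside, world axes, zero at the start; "moment": the same for the moment, N m; "finger_gap": opening from 0.0 (shut) to 1.0 (fully open); "grip_force": force on a finger pad.
Only numpy, scipy, OpenCV 4.12 (cv2) and the standard library are available. Lean on these libraries where they do the work, as an engineer would, in place of code of your own. Each camera call takes 0.05 s, during which the arm holds its last target. There are 200 camera calls.

### The job

Put the sweet tins away in the blue treat box: swing its hasp right off the catch, open the lid to about upright, put every tin that is on the worktop inside, shut the lid fully and swing the hasp back down flat over the catch. Only after that, turn the timer sleeve so that it clicks in at 7. Do not disturb the mug, the spice jar or the herb pot.

Things in the scene. Friction and masses are not known exactly. Their poses are not given: they have to be found in the camera images.
- treat_box: Blue box fixed to the worktop. Origin on the worktop under the compartment's centre; x to the lid hinge (away from the robot), y left, z up; turned up to 0.2 rad. Compartment 150 (x) by 200 (y) by 58 mm high, walls and floor 5 mm. A turret 110 by 110 by 60 mm high adjoins it, centre at box y = +155 mm, its top a white disc with numerals 0 to 9.
- lid (a joint): White lid, 150 by 200 by 8 mm, 0.16 kg, hinged on the compartment's far (+x) rim about box y. Rad: 0 shut, grows as the front edge rises, 1.95 at the stop (leaning back past upright). Stiff friction hinge (about 0.2 N m): it stays where it is left.
- lid_hinge (a point): Fixed point on the lid's hinge axis (along box y), at box (0.075, 0, 0.058) m.
- lid_bar (a point): Centre of the black cross bar of the lid's T handle, moving with the lid: 36 mm long along box y, 12 mm thick, on a 12 mm wide stem, 28 mm beyond the lid's front edge, in its plane; circle of radius 178 mm. Lid shut: at box (-0.103, 0.045, 0.062) m. Pinched by its two ends it pivots between the fingers, which may point down throughout.
- hasp (a joint): Brass hasp on the front (-x) wall, hinged about box y. Rad: 0 flat over the lid's front edge, pointing +x, the lid's catch through its slot; grows as the free end rises and swings to -x (to the robot); 1.57 upright; 2.3 at the stop, clear of the lid. Light friction hinge (0.035 N m), stays where left. Closed, it lies on the lid and hinders it; the lid cannot shut under a closed hasp.
- hasp_hinge (a point): Fixed point on the hasp's hinge axis (along box y), at box (-0.082, -0.045, 0.069) m.
- hasp_bar (a point): Centre of the red cross bar at the hasp's free end, moving with it: 32 mm long along box y, 10 mm thick, 50 mm out along the plate from the hinge axis and 26 mm above the plate (circle of radius 56 mm; at value 0 it is 50 mm ahead of and 26 mm above the axis). Pinched by its two ends it pivots between the fingers.
- timer (a joint): Black ribbed timer sleeve on the turret, upright, 44 mm across, 40 mm tall, orange pointer stripe. Rad, growing clockwise from above. A spring detent at each number: k at k*0.5236 (9 at 4.712, stops just beyond 0 and 9); about 0.06 N m to leave one; let go, it snaps to the nearest. The pointer at k points 135 - 30 k deg from box +x towards +y.
- timer_top (a point): Centre of the timer sleeve's top face, on its vertical axis, 103 mm above the worktop; the sleeve's side reaches 38 mm below this point; the turret's top lies 43 mm below.
- mug: Bystander: blue mug, 80 mm across, 90 mm high, handle on its own +y side. Origin: centre of its underside.
- spice_jar: Bystander: amber spice jar with a black cap, 46 mm across, 90 mm high. Origin: centre of its underside.
- herb_pot: Bystander: herb in a terracotta pot, 84 mm across at the rim, pot 70 mm high, about 140 mm with leaves. Origin: centre of its underside.
- tin1: Sweet tin, red with a paler lid, upright cylinder 44 mm in diameter, 36 mm high, about 70 g. Origin: centre of its underside. May be absent (None); two to four of the five tins are there.
- tin2: Sweet tin, green with a paler lid, upright cylinder 44 mm in diameter, 36 mm high, about 70 g. Origin: centre of its underside. May be absent (None); two to four of the five tins are there.
- tin3: Sweet tin, yellow with a paler lid, upright cylinder 44 mm in diameter, 36 mm high, about 70 g. Origin: centre of its underside. May be absent (None); two to four of the five tins are there.
- tin4: Sweet tin, purple with a paler lid, upright cylinder 44 mm in diameter, 36 mm high, about 70 g. Origin: centre of its underside. May be absent (None); two to four of the five tins are there.
- tin5: Sweet tin, pink with a paler lid, upright cylinder 44 mm in diameter, 36 mm high, about 70 g. Origin: centre of its underside. May be absent (None); two to four of the five tins are there.
Not all that is in view belongs to the job. Leave any black or white look-alike of the tin4 alone. There is more than one size of the tin3; the one meant has the size given above.

How it is judged:
By the outcome, as a careful person would: the job done as asked, in the order asked, and still so for the second after the job is handed in, with the robot touching nothing.
Of tin1, tin2, tin3, tin4, tin5 only 2 to 4 are there at a start; the rules pass over those that are not, and their reading is None.
At some moment in a run one of tin1, tin2, tin3, tin4, tin5 may be knocked a few centimetres aside while the robot is not near it.
Once in a run the grip may slacken for a moment while it holds something.
It also fails if it takes over 210 s, if anything falls off the work surface, if the arm or the gripper's body presses on something with over 40 N, if the wrist force passes 120 N, or if a joint passes its speed limit or range.

## Working session

There is one attempt and no reset: what is moved stays moved. The work goes in short steps, Python scripts to look and compute and a tool call to move; the robot and the scene stay as the last step left them, time stands still between calls to the robot, and variables do not carry over. Pictures are saved under pics/ and viewed, at most 14 in all, crops included, and the job is handed in when it is done.

Besides the shell and the picture viewer there is one more tool, called by a JSON object that holds its "method" and its "body". step_arm: Moves the arm, as the interface text tells. Its arguments: {"type":"object","properties":{"targets":{"type":"string"},"force":{"type":"number"}},"required":["targets"]}

```bash
ls; mkdir -p pics
cat > h.py <<'E'
from station import *
import numpy as np, cv2
from scipy.spatial.transform import Rotation as R
def save(n,im): cv2.imwrite('pics/'+n,im[:,:,::-1])
def cal(name):
    c=get_calibration(name); return np.array(c['K'],float),float(c['k1']),R.from_rotvec(np.ravel(c['rvec'])).as_matrix(),np.ravel(c['tvec'])
def rays(name,px):
    K,k1,Rm,t=cal(name); px=np.atleast_2d(np.array(px,float))
    n=cv2.undistortPoints(px[:,None],K,np.array([k1,0,0,0.]))[:,0]
    d=np.c_[n,np.ones(len(n))]@Rm; return -Rm.T@t,d
def onplane(name,px,z):
    o,d=rays(name,px); return o+d*((z-o[2])/d[:,2])[:,None]
def proj(name,P):
    K,k1,Rm,t=cal(name)
    return cv2.projectPoints(np.atleast_2d(np.array(P,float)),Rm,t,K,np.array([k1,0,0,0.]))[0][:,0]
def cloud(name,depth):
    v,u=np.nonzero(depth>0); o,d=rays(name,np.c_[u,v]); P=np.zeros(depth.shape+(3,)); P[v,u]=o+d*depth[v,u][:,None]; return P
E
python3 - <<'E'
from h import *
for n in('top','side'):
    p,d=snapshot(n); save(n+'0.png',p); np.savez('s_'+n,p=p,d=d)
    K,k1,Rm,t=cal(n); print(n,K[0,0],k1,-Rm.T@t,Rm[2])
s=read_state(); print({k:np.round(v,3) for k,v in s.items()})
E
```

```text
pics
top 442.31670041954703 -0.02538222360145401 [ 0.48329776 -0.09227926  1.22623705] [ 0.08775703  0.02230859 -0.99589208]
side 497.1197165981353 -0.004831993653943774 [ 0.03168803 -0.79296204  0.59436682] [ 0.53894181  0.68600947 -0.48880746]
{'t': np.float64(0.1), 'joint_pos': array([-1.428,  0.478,  0.022,  1.556, -0.012,  1.109, -0.083]), 'dq': array([-0.002, -0.003, -0.   , -0.004, -0.001, -0.002,  0.001]), 'joint_efforts': array([ 4.0000e-03, -5.9776e+01,  1.6130e+00, -2.8195e+01,  1.3000e-02,
        5.0000e-03,  0.0000e+00]), 'tcp_pos': array([0.167, 0.654, 0.303]), 'eef_rot': array([-3.930e-01, -3.117e+00,  2.000e-03]), 'ft_force': array([-0.104, -0.099,  0.005]), 'moment': array([-0.008, -0.007, -0.018]), 'grip_force': np.float64(0.0), 'finger_gap': np.float64(1.002)}
```

View pics/top0.png

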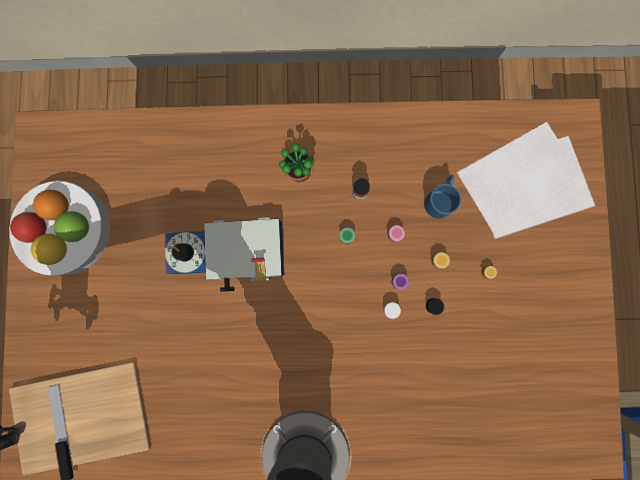

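View pics/side0.png

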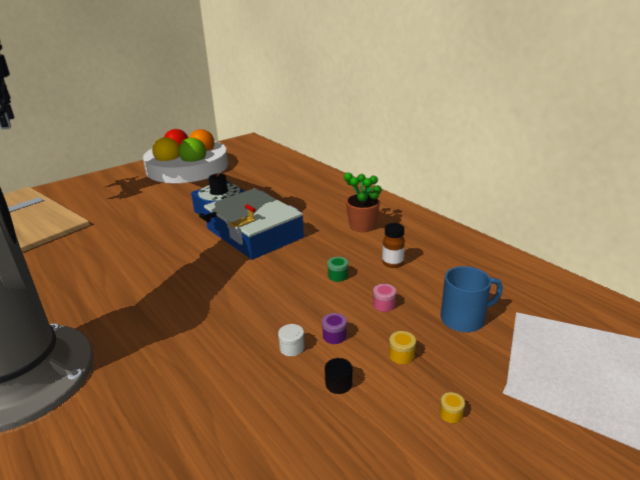

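The top view shows the box at (205–283, 218–280), with the timer at (183,252), the black bar at (227,285) and the red bar at (258,260). The tins are green (347,235), pink (397,233), purple (401,282) and yellow (441,260). The small yellow (490,272) and the white and black look-alikes are decoys.

```bash
cat >> h.py <<'E'
HSV={'red':((0,150,120),(6,255,255)),'green':((62,120,60),(90,255,255)),'yellow':((18,150,120),(28,255,255)),'purple':((130,90,60),(150,255,255)),'pink':((160,80,150),(176,255,255))}
def blobs(p,col,amin=25):
    h=cv2.cvtColor(p,cv2.COLOR_RGB2HSV); m=cv2.inRange(h,*HSV[col])
    n,l,s,c=cv2.connectedComponentsWithStats(m)
    return [(c[i],s[i,4],s[i,:4]) for i in range(1,n) if s[i,4]>=amin],l
def tins(p,cols=('green','pink','purple','yellow','red')):
    for col in cols:
        for c,a,b in blobs(p,col)[0]:
            P=onplane('top',c,0.036)[0]
            if .25<P[0]<1 and -.75<P[1]<.5: print(col,c.round(1),a,'bbox',b,P.round(4))
E
python3 - <<'E'
from h import *
z=np.load('s_top.npz');p,d=z['p'],z['d']
tins(p)
C=cloud('top',d)
for q in [(347,235),(397,233),(401,282),(441,260),(490,272),(183,252),(215,235),(275,225),(260,261),(227,288)]: print(q,C[q[1],q[0]].round(3))
# lid: top plane z~.066
hsv=cv2.cvtColor(p,cv2.COLOR_RGB2HSV)
m=((C[...,2]>.058)&(C[...,2]<.072)&(hsv[...,1]<60)).astype(np.uint8); m[:, :195]=0; m[:,300:]=0;m[:200]=0;m[300:]=0
m=cv2.morphologyEx(m,cv2.MORPH_CLOSE,np.ones((5,5)))
c=max(cv2.findContours(m,cv2.RETR_EXTERNAL,cv2.CHAIN_APPROX_NONE)[0],key=cv2.contourArea)[:,0]
P=onplane('top',c,.066)[:,:2]
r=cv2.minAreaRect(P.astype(np.float32)); print(r, cv2.boxPoints(r)); print(np.median(C[m>0][:,2]))
big=cv2.resize(p[200:310,150:300],None,fx=5,fy=5,interpolation=cv2.INTER_CUBIC); save('boxcrop.png',big)
E
```

```text
green [296.3 160.7] 139 bbox [287 151  19  18] [0.7938 0.0144 0.036 ]
green [346.9 235. ] 71 bbox [342 231  10   9] [ 0.5866 -0.1209  0.036 ]
pink [396.5 232.5] 88 bbox [392 228  10  10] [ 0.5915 -0.2547  0.036 ]
purple [400.6 281.5] 87 bbox [396 277  10  10] [ 0.4601 -0.262   0.036 ]
yellow [441.4 259.8] 81 bbox [437 255  10  10] [ 0.5163 -0.3728  0.036 ]
yellow [490.5 271.7] 51 bbox [487 268   8   8] [ 0.4826 -0.5023  0.036 ]
red [256.9 259.8] 30 bbox [252 259  12   3] [0.5232 0.123  0.036 ]
(347, 235) [ 0.586 -0.121  0.04 ]
(397, 233) [ 0.59  -0.256  0.038]
(401, 282) [ 0.459 -0.263  0.036]
(441, 260) [ 0.516 -0.372  0.035]
(490, 272) [ 0.482 -0.504  0.028]
(183, 252) [0.544 0.302 0.103]
(215, 235) [0.589 0.229 0.069]
(275, 225) [0.614 0.069 0.066]
(260, 261) [0.518 0.104 0.096]
(227, 288) [0.449 0.196 0.067]
((0.5393436551094055, 0.16977524757385254), (0.1878155767917633, 0.22719769179821014), 2.3572909832000732) [[0.44084293 0.27941546]
 [0.45018774 0.05241002]
 [0.6378444  0.06013504]
 [0.62849957 0.2871405 ]]
0.06570377778548475
```

View pics/boxcrop.png

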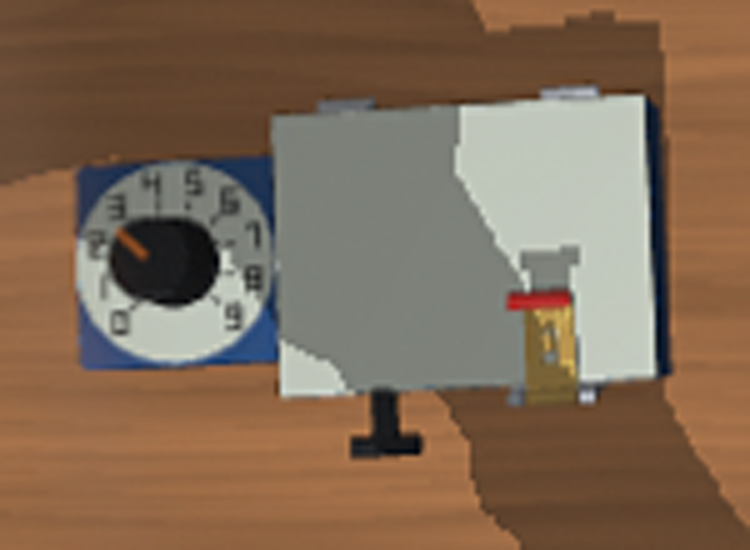

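The crop shows lid corners at (272,116), (645,95), (280,397) and (658,376), and timer pointer at about 2. Red bar at (540,300) and black bar at (386,445). I'll fit the box pose from these.

Run:
```python
from h import *
f=lambda a:np.array(a)/5+[149.6,199.6]
L=onplane('top',f([(272,116),(645,95),(280,397),(658,376)]),.066)[:,:2]
T=onplane('top',f([[164,262]]),.103)
bars=np.r_[onplane('top',f([[386,446]]),.066),onplane('top',f([[540,300]]),.100)]
print(L.round(4),bars.round(4))
B=np.array([(.075,.1),(.075,-.1),(-.075,.1),(-.075,-.1)])
print([np.linalg.norm(L[i]-L[j]).round(4) for i,j in((0,1),(2,3),(0,2),(1,3))])
A=np.r_[B,[[-.103,.045],[-.032,-.045]]]; W=np.r_[L,bars[:,:2]]
a=A-A.mean(0);w=W-W.mean(0); th=np.arctan2((a[:,0]*w[:,1]-a[:,1]*w[:,0]).sum(),(a*w).sum())
Rm=np.array([[np.cos(th),-np.sin(th)],[np.sin(th),np.cos(th)]]); o=W.mean(0)-Rm@A.mean(0)
print('th',th,'o',o,'res mm',((W-A@Rm.T-o)*1e3).round(1))
print('timer pred',Rm@[0,.155]+o)
z=np.load('s_top.npz');C=cloud('top',z['d']);m=(abs(C[...,2]-.103)<.004);m[:,:170]=0;m[:,198:]=0;m[:230]=0;m[275:]=0
print('timer cloud',C[m].mean(0),m.sum(),[(C[m].min(0)+C[m].max(0))/2])
```

```text
[[0.6226 0.2592]
 [0.6305 0.0598]
 [0.4735 0.2534]
 [0.4821 0.0535]] [[0.4473 0.197  0.066 ]
 [0.5216 0.1096 0.1   ]]
[np.float64(0.1996), np.float64(0.2), np.float64(0.1491), np.float64(0.1486)]
th 0.04125436998401731 o [0.55206811 0.15634207] res mm [[-0.3 -0.1]
 [-0.6  0.3]
 [ 0.5  0.2]
 [ 0.8  0.2]
 [-0.  -0.1]
 [-0.4 -0.5]]
timer pred [0.54567549 0.31121019]
timer cloud [0.54664338 0.31156524 0.10287225] 207 [array([0.54642525, 0.31190437, 0.10297481])]
```

```bash
cat >> h.py <<'E'
TH=.0413; O=np.array([.5521,.1564,0]); RB=R.from_euler('z',TH)
def box(p): return RB.apply(np.array(p,float))+O
def go(g,head=TH+np.pi/2,T=None):
    """shift (mm, tool axes) and turn for the grasp point g (world), tool y heading; T=(pos,rot) start"""
    s=read_state(); pos,rot=(s['tcp_pos'],R.from_rotvec(s['eef_rot'])) if T is None else T
    y=np.array([np.cos(head),np.sin(head),0]); z=np.array([0,0,-1.]); D=R.from_matrix(np.c_[np.cross(y,z),y,z])
    tcp=np.array(g)-.054*z
    sh=rot.inv().apply(tcp-pos)*1e3; tn=(rot.inv()*D).as_rotvec()
    return sh.round(1),tn.round(4)
def hasp(a): return box([-.082+.05*np.cos(a)-.026*np.sin(a),-.045,.069+.05*np.sin(a)+.026*np.cos(a)])
def lid(a):
    return box([.075-.178*np.cos(a)+.004*np.sin(a),.045,.058+.178*np.sin(a)+.004*np.cos(a)])
E
python3 - <<'E'
from h import *
h=hasp(0); print(h)
print(go(h+[0,0,.1])); print(go(h))
E
```

```text
[0.52198526 0.11011715 0.095     ]
(array([-478.3, -438.3,   54.8]), array([-1.600e-03, -1.000e-04, -2.921e-01]))
(array([-478.3, -438.1,  154.8]), array([-1.600e-03, -1.000e-04, -2.921e-01]))
```

{"method": "step_arm", "body": {"targets": "-478 -438 55 0 0 -0.292 1;-478 -438 55 0 0 -0.292 1;-478 -438 55 0 0 -0.292 1;-478 -438 55 0 0 -0.292 1;-478 -438 55 0 0 -0.292 1;-478 -438 55 0 0 -0.292 1;-478 -438 55 0 0 -0.292 1;-478 -438 55 0 0 -0.292 1;-478 -438 55 0 0 -0.292 1;-478 -438 55 0 0 -0.292 1;-478 -438 55 0 0 -0.292 1;-478 -438 55 0 0 -0.292 1", "force": 30}}

```text
t: 1.1
tcp_pos: [0.4403, 0.2347, 0.2614]
eef_rot: [0.065, -3.141, -0.0]
ft_force: [0.6, -0.1, 0.7]
finger_gap: 1.0
grip_force: 0.0
```

Run:
```python
from h import *
h=hasp(0); print(go(h+[0,0,.1])); print(read_state()['joint_pos'].round(2))
```

```text
(array([ -76.4, -127.8,   12.4]), array([ 0.    , -0.0001,  0.0001]))
[-0.74  0.24  0.15  2.02 -0.04  0.89  1.04]
```

{"method": "step_arm", "body": {"targets": "-76 -128 12 0 0 0 1;-76 -128 12 0 0 0 1;-76 -128 12 0 0 0 1;-76 -128 12 0 0 0 1;-76 -128 12 0 0 0 1;-76 -128 50 0 0 0 1;-76 -128 80 0 0 0 1;-76 -128 80 0 0 0 1;-76 -128 80 0 0 0 1;-76 -128 80 0 0 0 1"}}

```text
t: 1.93
tcp_pos: [0.5215, 0.1124, 0.1828]
eef_rot: [-0.065, 3.14, 0.001]
ft_force: [-0.1, -0.7, 0.1]
finger_gap: 1.002
grip_force: 0.0
```

Run:
```python
from h import *
print(go(hasp(0)))
p,d=snapshot('side'); save('side1.png',cv2.resize(p[120:300,150:390],None,fx=3,fy=3))
```

```text
(array([-0.4, -2.3, 33.8]), array([0.0003, 0.0009, 0.0002]))
```

View pics/side1.png

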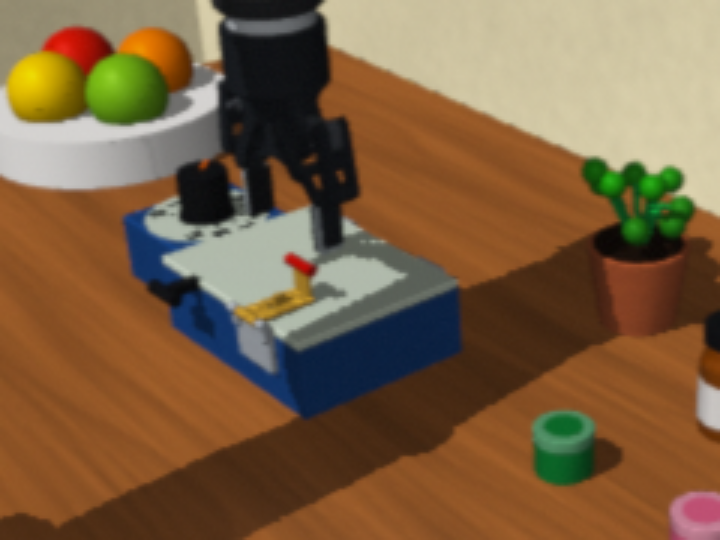

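The hand hangs open over the red bar at (300,264), and nothing has been touched. Next I descend and pinch.

{"method": "step_arm", "body": {"targets": "0 -2 20 0 0 0 1;0 -2 34 0 0 0 1;0 -2 34 0 0 0 1;0 -2 34 0 0 0 0;0 -2 34 0 0 0 -1;0 -2 34 0 0 0 -1;0 -2 34 0 0 0 -1;0 -2 34 0 0 0 -1;0 -2 34 0 0 0 -1;0 -2 34 0 0 0 -1;0 -2 34 0 0 0 -1;0 -2 34 0 0 0 -1"}}

```text
t: 2.98
tcp_pos: [0.5219, 0.111, 0.1487]
eef_rot: [-0.066, 3.139, 0.002]
ft_force: [-1.1, 3.0, 5.7]
finger_gap: 0.367
grip_force: 29.4
```

Run:
```python
from h import *
print(go(hasp(0)),read_state()['finger_gap'])
h0=hasp(0)
for a in np.arange(.25,2.31,.25):
    d=RB.inv().apply(hasp(a)-h0)*1e3; print(a,(-d[0]).round(0),0,(-d[2]).round(0))
```

```text
(array([-0.1, -0.9, -0.3]), array([0.0015, 0.002 , 0.001 ])) 0.36675928101114563
0.25 8.0 0 -12.0
0.5 19.0 0 -21.0
0.75 31.0 0 -27.0
1.0 45.0 0 -30.0
1.25 59.0 0 -30.0
1.5 72.0 0 -26.0
1.75 84.0 0 -19.0
2.0 94.0 0 -9.0
2.25 102.0 0 3.0
```

{"method": "step_arm", "body": {"targets": "8 0 -12 0 0 0 -1;19 0 -21 0 0 0 -1;31 0 -27 0 0 0 -1;45 0 -30 0 0 0 -1;59 0 -30 0 0 0 -1;72 0 -26 0 0 0 -1;84 0 -19 0 0 0 -1;94 0 -9 0 0 0 -1;101 0 1 0 0 0 -1;101 0 1 0 0 0 -1;101 0 1 0 0 0 -1"}}

```text
t: 3.9
tcp_pos: [0.4202, 0.1067, 0.147]
eef_rot: [0.066, -3.141, -0.001]
ft_force: [-1.4, 5.8, 3.8]
finger_gap: 0.361
grip_force: 34.4
```

Run:
```python
from h import *
print(go(hasp(2.22)),read_state()['finger_gap'])
```

```text
(array([-0.9, -0.8, -0.1]), array([ 0.0009, -0.0002,  0.001 ])) 0.36123522614516385
```

{"method": "step_arm", "body": {"targets": "0 0 0 0 0 0 1;0 0 0 0 0 0 1;0 0 0 0 0 0 1;0 0 0 0 0 0 1;0 0 -20 0 0 0 1;0 0 -60 0 0 0 1;-30 90 -60 0 0 0 1;-30 90 -60 0 0 0 1;-30 90 -60 0 0 0 1;-30 90 -60 0 0 0 1"}}

```text
t: 4.73
tcp_pos: [0.4472, 0.2009, 0.2071]
eef_rot: [-0.073, 3.139, 0.003]
ft_force: [-0.8, -0.7, 0.4]
finger_gap: 0.998
grip_force: 0.0
```

Run:
```python
from h import *
print(go(lid(0)),read_state()['finger_gap'])
p,d=snapshot('side'); save('side2.png',cv2.resize(p[120:300,150:390],None,fx=3,fy=3))
h0=lid(0)
for a in np.arange(.12,1.7,.13):
    d=RB.inv().apply(lid(a)-h0)*1e3; print(a.round(2),(-d[0]).round(0),0,(-d[2]).round(0))
```

```text
(array([ 0.2, -3.9, 91.1]), array([0.0018, 0.0017, 0.0051])) 0.998184493733734
0.12 -2.0 0 -21.0
0.25 -7.0 0 -44.0
0.38 -14.0 0 -66.0
0.51 -25.0 0 -86.0
0.64 -38.0 0 -106.0
0.77 -53.0 0 -123.0
0.9 -70.0 0 -138.0
1.03 -90.0 0 -151.0
1.16 -111.0 0 -161.0
1.29 -133.0 0 -168.0
1.42 -155.0 0 -173.0
1.55 -178.0 0 -174.0
1.68 -201.0 0 -173.0
```

View pics/side2.png

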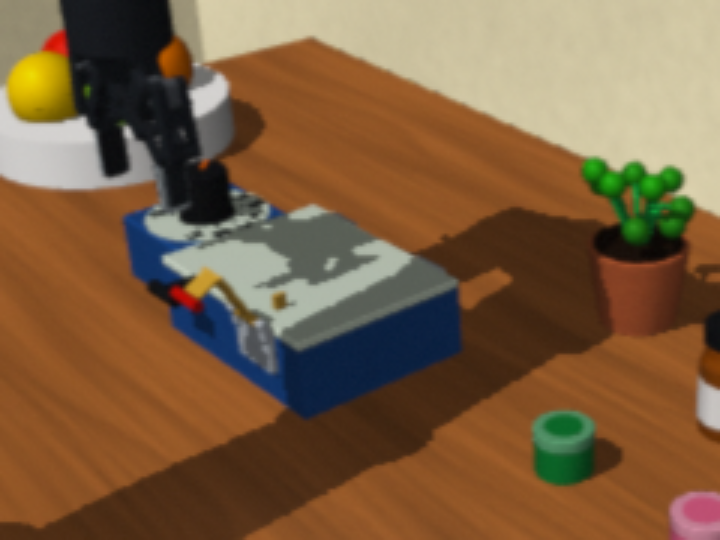

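The hasp now stands open: its red bar is at (187,297) and the catch is clear at (280,300). Next is the lid bar.

{"method": "step_arm", "body": {"targets": "0 -1 40 0 0 0 1;0 -1 75 0 0 0 1;0 -1 91 0 0 0 1;0 -1 91 0 0 0 1;0 -1 91 0 0 0 0;0 -1 91 0 0 0 -1;0 -1 91 0 0 0 -1;0 -1 91 0 0 0 -1;0 -1 91 0 0 0 -1;0 -1 91 0 0 0 -1;0 -1 91 0 0 0 -1;0 -1 91 0 0 0 -1"}}

```text
t: 5.78
tcp_pos: [0.4465, 0.1979, 0.1167]
eef_rot: [-0.067, 3.14, 0.005]
ft_force: [-2.4, 4.6, 5.7]
finger_gap: 0.411
grip_force: 30.2
```

Run:
```python
from h import *
print(go(lid(0)),read_state()['finger_gap'])
```

```text
(array([-0.8, -0.8,  0.7]), array([0.0031, 0.0014, 0.0012])) 0.4107528918323135
```

{"method": "step_arm", "body": {"targets": "-2 0 -21 0 0 0 -1;-7 0 -44 0 0 0 -1;-14 0 -66 0 0 0 -1;-25 0 -86 0 0 0 -1;-38 0 -106 0 0 0 -1;-53 0 -123 0 0 0 -1;-70 0 -138 0 0 0 -1;-90 0 -151 0 0 0 -1;-111 0 -161 0 0 0 -1;-133 0 -168 0 0 0 -1;-155 0 -173 0 0 0 -1;-178 0 -174 0 0 0 -1"}}

```text
t: 6.78
tcp_pos: [0.6247, 0.2053, 0.2922]
eef_rot: [-0.067, 3.14, 0.006]
ft_force: [-2.3, 3.9, 5.0]
finger_gap: 0.413
grip_force: 32.6
```

{"method": "step_arm", "body": {"targets": "-14 0 0 0 0 0 -1;-14 0 0 0 0 0 -1;-14 0 0 0 0 0 -1;-14 0 0 0 0 0 -1"}}

```text
t: 7.12
tcp_pos: [0.6392, 0.2059, 0.2917]
eef_rot: [-0.066, 3.137, 0.006]
ft_force: [1.0, 5.3, 4.0]
finger_gap: 0.411
grip_force: 29.4
```

Run:
```python
from h import *
print(go(lid(1.63)),read_state()['finger_gap'])
```

```text
(array([-0.4, -0.9,  2.2]), array([0.004 , 0.0039, 0.001 ])) 0.4110312734972415
```

{"method": "step_arm", "body": {"targets": "0 0 0 0 0 0 1;0 0 0 0 0 0 1;0 0 0 0 0 0 1;0 0 0 0 0 0 1;0 0 -30 0 0 0 1;0 0 -60 0 0 0 1;0 -40 -60 0 0 0 1;0 -80 -60 0 0 0 1;40 -120 -60 0 0 0 1;40 -120 -60 0 0 0 1"}}

```text
t: 7.95
tcp_pos: [0.6013, 0.0749, 0.3494]
eef_rot: [0.052, -3.139, 0.005]
ft_force: [0.3, -0.8, -0.9]
finger_gap: 0.998
grip_force: 0.0
```

Run:
```python
from h import *
p,d=snapshot('top'); save('top3.png',p); tins(p)
for g in [(.5866,-.1209),(.5915,-.2547),(.4601,-.262),(.5163,-.3728)]: print(go([*g,.1]), go([*g,.020])[0])
```

```text
green [296.2 160.9] 135 bbox [287 151  19  18] [0.7932 0.0146 0.036 ]
green [346.9 235. ] 71 bbox [342 231  10   9] [ 0.5866 -0.1209  0.036 ]
pink [396.5 232.5] 88 bbox [392 228  10  10] [ 0.5915 -0.2547  0.036 ]
purple [400.6 281.5] 87 bbox [396 277  10  10] [ 0.4601 -0.262   0.036 ]
yellow [441.4 259.8] 81 bbox [437 255  10  10] [ 0.5163 -0.3728  0.036 ]
yellow [490.5 271.7] 51 bbox [487 268   8   8] [ 0.4826 -0.5023  0.036 ]
red [259.6 299.9] 30 bbox [255 299  11   3] [0.4158 0.1157 0.036 ]
(array([  19.8, -194.5,  196.3]), array([-0.0027, -0.0023, -0.0088])) [  19.6 -194.3  276.3]
(array([  19.2, -328.4,  196.7]), array([-0.0027, -0.0023, -0.0088])) [  19.1 -328.2  276.7]
(array([ 150.8, -331.4,  197. ]), array([-0.0027, -0.0023, -0.0088])) [ 150.6 -331.2  277. ]
(array([  98.2, -444. ,  197.2]), array([-0.0027, -0.0023, -0.0088])) [  98.  -443.7  277.2]
```

View pics/top3.png

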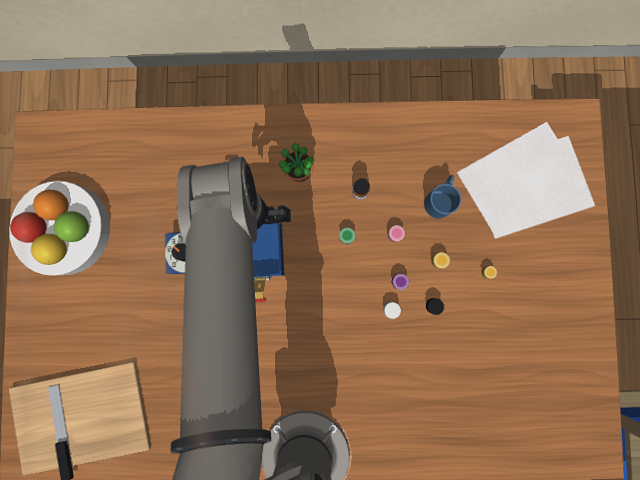

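All four tins are still in place and the box is open, with its interior visible at (268,250). The hand is at (280,215). Green is first.

{"method": "step_arm", "body": {"targets": "20 -40 10 0 0 0 1;20 -80 40 0 0 -0.008 1;20 -120 70 0 0 -0.008 1;20 -160 100 0 0 -0.008 1;20 -194 130 0 0 -0.008 1;20 -194 150 0 0 -0.008 1;20 -194 190 0 0 -0.008 1;20 -194 220 0 0 -0.008 1;20 -194 220 0 0 -0.008 1;20 -194 220 0 0 -0.008 1"}}

```text
t: 8.83
tcp_pos: [0.5903, -0.1121, 0.1284]
eef_rot: [0.077, -3.137, -0.001]
ft_force: [-0.3, -0.0, -0.4]
finger_gap: 0.999
grip_force: 0.0
```

Run:
```python
from h import *
print(go([.5866,-.1209,.021]))
```

```text
(array([ 4. , -8.6, 53.5]), array([ 0.0006, -0.0041,  0.0079]))
```

{"method": "step_arm", "body": {"targets": "4 -8 20 0 0 0.008 1;4 -8 40 0 0 0.008 1;4 -8 53 0 0 0.008 1;4 -8 53 0 0 0.008 1;4 -8 53 0 0 0.008 0;4 -8 53 0 0 0.008 -1;4 -8 53 0 0 0.008 -1;4 -8 53 0 0 0.008 -1;4 -8 53 0 0 0.008 -1;4 -8 53 0 0 0.008 -1;4 -8 53 0 0 0.008 -1;4 -8 53 0 0 0.008 -1", "force": 40}}

```text
t: 9.83
tcp_pos: [0.5887, -0.1205, 0.0782]
eef_rot: [-0.065, 3.139, 0.0]
ft_force: [-1.4, 0.7, 5.5]
finger_gap: 0.504
grip_force: 40.1
```

Run:
```python
from h import *
print(go([.5866,-.1209,.021]))
for g in [(.028,-.045),(.028,.045),(-.028,-.045),(-.028,.045)]: print(g,go(box([*g,.028]))[0])
```

```text
(array([ 2.1, -0.3,  3.2]), array([0.    , 0.0024, 0.    ]))
(0.028, -0.045) [ -2.9 233.2  -3.7]
(0.028, 0.045) [ -2.9 323.2  -3.7]
(-0.028, -0.045) [ 53.1 233.2  -3.9]
(-0.028, 0.045) [ 53.1 323.2  -3.9]
```

{"method": "step_arm", "body": {"targets": "0 0 -35 0 0 0 -1;0 15 -70 0 0 0 -1;0 40 -100 0 0 0 -1;-3 75 -120 0 0 0 -1;-3 110 -130 0 0 0 -1;-3 145 -130 0 0 0 -1;-3 180 -130 0 0 0 -1;-3 215 -130 0 0 0 -1;-3 250 -130 0 0 0 -1;-3 285 -130 0 0 0 -1;-3 315 -130 0 0 0 -1;-3 323 -130 0 0 0 -1"}}

```text
t: 10.83
tcp_pos: [0.5762, 0.2095, 0.2072]
eef_rot: [-0.077, 3.14, 0.006]
ft_force: [-0.1, 1.0, -0.4]
finger_gap: 0.502
grip_force: 41.2
```

{"method": "step_arm", "body": {"targets": "0 0 0 0 0 0 -1;0 0 0 0 0 0 -1;0 0 0 0 0 0 -1"}}

```text
t: 11.08
tcp_pos: [0.5777, 0.2, 0.2069]
eef_rot: [-0.061, 3.141, -0.002]
ft_force: [-1.1, -0.6, -1.5]
finger_gap: 0.501
grip_force: 41.2
```

Run:
```python
from h import *
print(go(box([.028,.045,.032])))
p,d=snapshot('side'); save('side3.png',cv2.resize(p[60:300,100:420],None,fx=2,fy=2))
```

```text
(array([ -0.6,   2.7, 120.9]), array([-0.0012,  0.0002, -0.0026]))
```

View pics/side3.png

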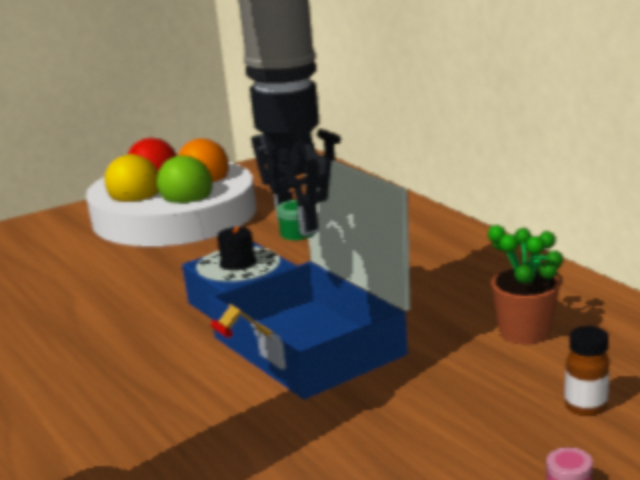

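Green is held at (292,220) over the open compartment and the lid is upright. I lower it and release.

{"method": "step_arm", "body": {"targets": "0 2 35 0 0 0 -1;0 2 70 0 0 0 -1;0 2 100 0 0 0 -1;0 2 120 0 0 0 -1;0 2 122 0 0 0 -1;0 2 122 0 0 0 -1;0 2 122 0 0 0 0.4;0 2 122 0 0 0 0.4;0 2 122 0 0 0 0.4;0 2 95 0 0 0 0.4;0 2 60 0 0 0 0.4;0 2 20 0 0 0 0.4"}}

```text
t: 12.13
tcp_pos: [0.5763, 0.2038, 0.187]
eef_rot: [0.065, -3.138, 0.002]
ft_force: [1.5, 0.1, 0.4]
finger_gap: 0.699
grip_force: 0.0
```

{"method": "step_arm", "body": {"targets": "0 -40 -20 0 0 0 1;0 -80 -20 0 0 0 1;0 -120 -20 0 0 0 1;0 -160 -20 0 0 0 1;0 -200 -20 0 0 0 1;0 -230 -20 0 0 0 1;0 -230 -20 0 0 0 1;0 -230 -20 0 0 0 1;0 -230 -20 0 0 0 1;0 -230 -20 0 0 0 1"}}

```text
t: 12.97
tcp_pos: [0.5869, -0.0236, 0.2068]
eef_rot: [-0.069, 3.14, 0.002]
ft_force: [0.5, 0.5, -0.7]
finger_gap: 0.997
grip_force: 0.0
```

Run:
```python
from h import *
p,d=snapshot('top'); tins(p); save('top4.png',cv2.resize(p[190:330,150:470],None,fx=2,fy=2))
print(go([.5915,-.2547,.022]))
```

```text
green [296.3 161. ] 135 bbox [287 151  19  19] [0.793  0.0145 0.036 ]
green [227.5 240.8] 73 bbox [223 236  10  10] [0.576  0.2032 0.036 ]
pink [396.5 232.5] 88 bbox [392 228  10  10] [ 0.5915 -0.2547  0.036 ]
purple [400.6 281.4] 86 bbox [396 277  10  10] [ 0.4602 -0.2621  0.036 ]
yellow [458.6 262.9] 80 bbox [454 258  10  11] [ 0.5073 -0.4184  0.036 ]
yellow [490.4 271.7] 49 bbox [487 268   8   8] [ 0.4826 -0.5023  0.036 ]
(array([   5.6, -231.3,  130.5]), array([0.0009, 0.0003, 0.0027]))
```

View pics/top4.png

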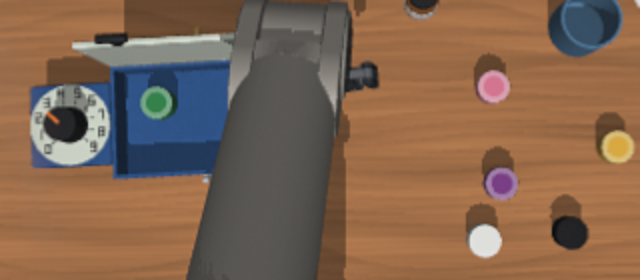

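Green sits in the box at (157,102). Yellow was knocked to (617,147), about 4.7 cm off. Pink is next, at (493,87).

{"method": "step_arm", "body": {"targets": "5 -40 0 0 0 0 1;5 -80 10 0 0 0 1;5 -120 30 0 0 0 1;5 -160 50 0 0 0 1;5 -195 70 0 0 0 1;5 -220 80 0 0 0 1;5 -231 80 0 0 0 1;5 -231 80 0 0 0 1;5 -231 80 0 0 0 1;5 -231 80 0 0 0 1"}}

```text
t: 13.85
tcp_pos: [0.5925, -0.2536, 0.1272]
eef_rot: [-0.07, 3.14, 0.002]
ft_force: [0.1, 1.0, 0.0]
finger_gap: 0.999
grip_force: 0.0
```

Run:
```python
from h import *
print(go([.5915,-.2547,.021]))
```

```text
(array([ 1.1, -1.2, 52.2]), array([0.0015, 0.0012, 0.0033]))
```

{"method": "step_arm", "body": {"targets": "1 -1 20 0 0 0 1;1 -1 40 0 0 0 1;1 -1 52 0 0 0 1;1 -1 52 0 0 0 1;1 -1 52 0 0 0 0;1 -1 52 0 0 0 -1;1 -1 52 0 0 0 -1;1 -1 52 0 0 0 -1;1 -1 52 0 0 0 -1;1 -1 52 0 0 0 -1;1 -1 52 0 0 0 -1;1 -1 52 0 0 0 -1"}}

```text
t: 14.85
tcp_pos: [0.5912, -0.2577, 0.0761]
eef_rot: [-0.065, 3.139, -0.0]
ft_force: [-1.0, 1.6, 7.0]
finger_gap: 0.505
grip_force: 40.8
```

Run:
```python
from h import *
print(go(box([.028,-.045,.028])),read_state()['finger_gap'])
```

```text
(array([ -6. , 370.3,  -6. ]), array([-0.0003,  0.0022, -0.0001])) 0.5049306343956367
```

{"method": "step_arm", "body": {"targets": "0 0 -35 0 0 0 -1;0 20 -70 0 0 0 -1;0 55 -100 0 0 0 -1;-6 95 -120 0 0 0 -1;-6 135 -130 0 0 0 -1;-6 175 -130 0 0 0 -1;-6 215 -130 0 0 0 -1;-6 255 -130 0 0 0 -1;-6 295 -130 0 0 0 -1;-6 330 -130 0 0 0 -1;-6 360 -130 0 0 0 -1;-6 371 -130 0 0 0 -1"}}

```text
t: 15.85
tcp_pos: [0.5803, 0.1196, 0.2048]
eef_rot: [-0.075, 3.141, 0.005]
ft_force: [0.5, 1.5, -0.9]
finger_gap: 0.508
grip_force: 41.1
```

{"method": "step_arm", "body": {"targets": "0 0 0 0 0 0 -1;0 0 0 0 0 0 -1;0 0 30 0 0 0 -1;0 0 30 0 0 0 -1;0 0 30 0 0 0 -1"}}

```text
t: 16.27
tcp_pos: [0.5802, 0.1105, 0.1737]
eef_rot: [0.059, -3.138, 0.003]
ft_force: [-0.8, -0.1, -1.1]
finger_gap: 0.506
grip_force: 41.1
```

Run:
```python
from h import *
print(go(box([.028,-.045,.031])),read_state()['finger_gap'])
```

```text
(array([-2.1,  2.2, 88.7]), array([-0.002 , -0.0035, -0.0035])) 0.5057616097058117
```

{"method": "step_arm", "body": {"targets": "-1 2 35 0 0 0 -1;-1 2 65 0 0 0 -1;-1 2 85 0 0 0 -1;-1 2 89 0 0 0 -1;-1 2 89 0 0 0 -1;-1 2 89 0 0 0 0.4;-1 2 89 0 0 0 0.4;-1 2 89 0 0 0 0.4;-1 2 89 0 0 0 0.4;-1 2 60 0 0 0 0.4;-1 2 25 0 0 0 0.4;-1 2 -15 0 0 0 0.4"}}

```text
t: 17.27
tcp_pos: [0.581, 0.1152, 0.1901]
eef_rot: [0.065, -3.138, 0.001]
ft_force: [0.9, 0.3, 1.0]
finger_gap: 0.701
grip_force: 0.0
```

{"method": "step_arm", "body": {"targets": "0 -20 -20 0 0 0 1;10 -55 -20 0 0 0 1;20 -90 -20 0 0 0 1;35 -125 -20 0 0 0 1;50 -160 -20 0 0 0 1;60 -195 -20 0 0 0 1;70 -225 -20 0 0 0 1;70 -240 -20 0 0 0 1;70 -240 -20 0 0 0 1;70 -240 -20 0 0 0 1;70 -240 -20 0 0 0 1"}}

```text
t: 18.18
tcp_pos: [0.5223, -0.126, 0.2099]
eef_rot: [-0.067, 3.14, 0.001]
ft_force: [0.1, 1.0, 0.2]
finger_gap: 1.003
grip_force: 0.0
```

Run:
```python
from h import *
p,d=snapshot('top'); tins(p); save('top5.png',p)
print(go([.4602,-.2621,.021]))
```

```text
green [296.2 161. ] 135 bbox [287 151  19  18] [0.793  0.0147 0.036 ]
green [227.5 240.8] 73 bbox [223 236  10  10] [0.576  0.2032 0.036 ]
pink [259.9 237.7] 89 bbox [255 233  11  11] [0.5831 0.1147 0.036 ]
purple [400.6 281.4] 86 bbox [396 277  10  10] [ 0.4602 -0.2621  0.036 ]
yellow [458.6 262.9] 80 bbox [454 258  10  11] [ 0.5073 -0.4184  0.036 ]
yellow [490.5 271.7] 51 bbox [487 268   8   8] [ 0.4826 -0.5023  0.036 ]
red [258.6 299.9] 36 bbox [253 299  13   3] [0.4157 0.1184 0.036 ]
(array([  68.1, -133.7,  134.7]), array([0.0008, 0.0005, 0.0022]))
```

{"method": "step_arm", "body": {"targets": "20 -35 0 0 0 0 1;40 -70 20 0 0 0 1;58 -105 50 0 0 0 1;68 -128 70 0 0 0 1;68 -134 85 0 0 0 1;68 -134 85 0 0 0 1;68 -134 85 0 0 0 1;68 -134 85 0 0 0 1"}}

```text
t: 18.9
tcp_pos: [0.4611, -0.2622, 0.1253]
eef_rot: [-0.069, 3.14, 0.001]
ft_force: [0.3, -0.4, -0.2]
finger_gap: 1.001
grip_force: 0.0
```

Run:
```python
from h import *
print(go([.4602,-.2621,.021]))
```

```text
(array([ 0.9,  0.1, 50.3]), array([0.0006, 0.0013, 0.0029]))
```

{"method": "step_arm", "body": {"targets": "1 0 20 0 0 0 1;1 0 40 0 0 0 1;1 0 50 0 0 0 1;1 0 50 0 0 0 1;1 0 50 0 0 0 0;1 0 50 0 0 0 -1;1 0 50 0 0 0 -1;1 0 50 0 0 0 -1;1 0 50 0 0 0 -1;1 0 50 0 0 0 -1;1 0 50 0 0 0 -1;1 0 50 0 0 0 -1"}}

```text
t: 19.9
tcp_pos: [0.4592, -0.2641, 0.0758]
eef_rot: [-0.065, 3.139, -0.0]
ft_force: [-0.4, 1.1, 6.7]
finger_gap: 0.504
grip_force: 40.0
```

Run:
```python
from h import *
print(go(box([-.028,.045,.028])),read_state()['finger_gap'])
```

```text
(array([-82.2, 461.3,  -6.1]), array([-0.0003,  0.0018,  0.    ])) 0.503857694104177
```

{"method": "step_arm", "body": {"targets": "0 0 -35 0 0 0 -1;0 20 -70 0 0 0 -1;-10 55 -100 0 0 0 -1;-20 95 -120 0 0 0 -1;-30 133 -130 0 0 0 -1;-40 171 -130 0 0 0 -1;-50 209 -130 0 0 0 -1;-60 247 -130 0 0 0 -1;-70 285 -130 0 0 0 -1;-80 323 -130 0 0 0 -1;-82 361 -130 0 0 0 -1;-82 395 -130 0 0 0 -1"}}

```text
t: 20.9
tcp_pos: [0.5245, 0.1368, 0.2053]
eef_rot: [-0.066, 3.139, 0.001]
ft_force: [0.0, -0.2, -0.4]
finger_gap: 0.501
grip_force: 41.2
```

{"method": "step_arm", "body": {"targets": "0 30 0 0 0 0 -1;0 55 0 0 0 0 -1;0 67 0 0 0 0 -1;0 67 0 0 0 0 -1;0 67 20 0 0 0 -1;0 67 30 0 0 0 -1;0 67 30 0 0 0 -1;0 67 30 0 0 0 -1"}}

```text
t: 21.57
tcp_pos: [0.5212, 0.1991, 0.1742]
eef_rot: [0.061, -3.139, 0.002]
ft_force: [-0.1, 0.0, -0.2]
finger_gap: 0.508
grip_force: 41.2
```

Run:
```python
from h import *
print(go(box([-.028,.045,.031])),read_state()['finger_gap'])
```

```text
(array([-1.2,  1.2, 89.2]), array([-0.0015, -0.0016, -0.0025])) 0.5080804256076663
```

{"method": "step_arm", "body": {"targets": "-1 1 35 0 0 0 -1;-1 1 65 0 0 0 -1;-1 1 85 0 0 0 -1;-1 1 89 0 0 0 -1;-1 1 89 0 0 0 -1;-1 1 89 0 0 0 0.4;-1 1 89 0 0 0 0.4;-1 1 89 0 0 0 0.4;-1 1 89 0 0 0 0.4;-1 1 60 0 0 0 0.4;-1 1 25 0 0 0 0.4;-1 1 -15 0 0 0 0.4"}}

```text
t: 22.57
tcp_pos: [0.5215, 0.2016, 0.1902]
eef_rot: [0.065, -3.139, 0.002]
ft_force: [1.3, 0.6, -0.1]
finger_gap: 0.695
grip_force: 0.0
```

{"method": "step_arm", "body": {"targets": "0 -30 -20 0 0 0 1;0 -65 -20 0 0 0 1;0 -100 -20 0 0 0 1;0 -135 -20 0 0 0 1;0 -170 -20 0 0 0 1;0 -205 -20 0 0 0 1;0 -240 -20 0 0 0 1;0 -275 -20 0 0 0 1;0 -310 -20 0 0 0 1;0 -340 -20 0 0 0 1;0 -370 -20 0 0 0 1;0 -400 -20 0 0 0 1"}}

```text
t: 23.57
tcp_pos: [0.5388, -0.1992, 0.2104]
eef_rot: [-0.064, 3.14, 0.0]
ft_force: [-0.1, 0.1, -0.3]
finger_gap: 1.0
grip_force: 0.0
```

{"method": "step_arm", "body": {"targets": "0 -20 0 0 0 0 1;0 -20 0 0 0 0 1;0 -20 0 0 0 0 1;0 -20 0 0 0 0 1"}}

```text
t: 23.9
tcp_pos: [0.5398, -0.2166, 0.2099]
eef_rot: [-0.066, 3.141, 0.001]
ft_force: [0.9, 0.3, 0.3]
finger_gap: 1.002
grip_force: 0.0
```

Run:
```python
from h import *
p,d=snapshot('top'); tins(p); save('top6.png',p)
print(go([.5073,-.4184,.021]))
```

```text
green [296.2 161. ] 141 bbox [287 151  19  19] [0.7931 0.0145 0.036 ]
green [227.6 240.8] 74 bbox [223 236  10  10] [0.5759 0.2031 0.036 ]
pink [259.9 237.7] 89 bbox [255 233  11  11] [0.5831 0.1147 0.036 ]
purple [227.6 259.8] 82 bbox [223 255  10  10] [0.5244 0.2028 0.036 ]
yellow [458.6 262.9] 80 bbox [454 258  10  11] [ 0.5073 -0.4184  0.036 ]
yellow [490.4 271.7] 49 bbox [487 268   8   8] [ 0.4826 -0.5023  0.036 ]
red [258.7 299.9] 37 bbox [253 298  13   4] [0.4159 0.1181 0.036 ]
(array([  41.3, -200.9,  134.6]), array([0.001 , 0.0003, 0.0017]))
```

{"method": "step_arm", "body": {"targets": "10 -35 0 0 0 0 0.6;20 -70 10 0 0 0 0.6;30 -105 25 0 0 0 0.6;40 -140 45 0 0 0 0.6;41 -175 65 0 0 0 0.6;41 -195 80 0 0 0 0.6;41 -201 85 0 0 0 0.6;41 -201 85 0 0 0 0.6;41 -201 85 0 0 0 0.6;41 -201 85 0 0 0 0.6"}}

```text
t: 24.78
tcp_pos: [0.5085, -0.4178, 0.1255]
eef_rot: [-0.07, 3.139, 0.002]
ft_force: [-0.2, 0.7, -0.6]
finger_gap: 0.798
grip_force: 0.0
```

Run:
```python
from h import *
print(go([.5073,-.4184,.021]))
```

```text
(array([ 1.3, -0.6, 50.5]), array([0.001 , 0.0014, 0.003 ]))
```

{"method": "step_arm", "body": {"targets": "1 -1 20 0 0 0 0.6;1 -1 40 0 0 0 0.6;1 -1 50 0 0 0 0.6;1 -1 50 0 0 0 0.6;1 -1 50 0 0 0 0;1 -1 50 0 0 0 -1;1 -1 50 0 0 0 -1;1 -1 50 0 0 0 -1;1 -1 50 0 0 0 -1;1 -1 50 0 0 0 -1;1 -1 50 0 0 0 -1;1 -1 50 0 0 0 -1"}}

```text
t: 25.78
tcp_pos: [0.5069, -0.4215, 0.0762]
eef_rot: [-0.065, 3.139, -0.001]
ft_force: [-0.1, 1.2, 6.3]
finger_gap: 0.506
grip_force: 41.0
```

Run:
```python
from h import *
print(go(box([-.028,-.045,.028])),read_state()['finger_gap'])
```

```text
(array([-41. , 530.5,  -6.2]), array([-0.0009,  0.0022,  0.0001])) 0.5057656105042809
```

{"method": "step_arm", "body": {"targets": "0 0 -35 0 0 0 -1;0 20 -70 0 0 0 -1;0 55 -100 0 0 0 -1;-5 95 -120 0 0 0 -1;-10 133 -130 0 0 0 -1;-15 171 -130 0 0 0 -1;-20 209 -130 0 0 0 -1;-25 247 -130 0 0 0 -1;-30 285 -130 0 0 0 -1;-35 323 -130 0 0 0 -1;-40 361 -130 0 0 0 -1;-41 399 -130 0 0 0 -1"}}

```text
t: 26.78
tcp_pos: [0.531, -0.019, 0.2052]
eef_rot: [-0.064, 3.139, 0.0]
ft_force: [0.8, -0.1, -0.2]
finger_gap: 0.505
grip_force: 41.1
```

{"method": "step_arm", "body": {"targets": "0 38 0 0 0 0 -1;0 75 0 0 0 0 -1;0 105 0 0 0 0 -1;0 125 0 0 0 0 -1;0 131 0 0 0 0 -1;0 131 0 0 0 0 -1;0 131 20 0 0 0 -1;0 131 30 0 0 0 -1;0 131 30 0 0 0 -1;0 131 30 0 0 0 -1"}}

```text
t: 27.62
tcp_pos: [0.5248, 0.1083, 0.1742]
eef_rot: [0.061, -3.139, 0.002]
ft_force: [0.7, 0.2, -1.0]
finger_gap: 0.505
grip_force: 41.1
```

Run:
```python
from h import *
print(go(box([-.028,-.045,.031])),read_state()['finger_gap'])
```

```text
(array([-1.4,  2. , 89.2]), array([-0.0011, -0.0017, -0.0025])) 0.5049287404328316
```

{"method": "step_arm", "body": {"targets": "-1 2 35 0 0 0 -1;-1 2 65 0 0 0 -1;-1 2 85 0 0 0 -1;-1 2 89 0 0 0 -1;-1 2 89 0 0 0 -1;-1 2 89 0 0 0 0.4;-1 2 89 0 0 0 0.4;-1 2 89 0 0 0 0.4;-1 2 89 0 0 0 0.4;-1 2 60 0 0 0 0.4;-1 2 25 0 0 0 0.4;-1 2 -15 0 0 0 0.4"}}

```text
t: 28.62
tcp_pos: [0.5251, 0.1119, 0.1902]
eef_rot: [0.065, -3.138, 0.002]
ft_force: [0.6, 0.5, -0.0]
finger_gap: 0.7
grip_force: 0.0
```

{"method": "step_arm", "body": {"targets": "0 -30 -30 0 0 0 1;0 -60 -60 0 0 0 1;0 -90 -90 0 0 0 1;0 -120 -120 0 0 0 1;0 -155 -150 0 0 0 1;0 -190 -160 0 0 0 1;0 -220 -160 0 0 0 1;0 -220 -160 0 0 0 1;0 -220 -160 0 0 0 1;0 -220 -160 0 0 0 1"}}

```text
t: 29.45
tcp_pos: [0.5349, -0.1071, 0.3497]
eef_rot: [0.065, -3.141, -0.001]
ft_force: [0.2, 0.1, -1.2]
finger_gap: 1.0
grip_force: 0.0
```

Run:
```python
from h import *
p,d=snapshot('top'); tins(p); save('top7.png',cv2.resize(p[190:330,150:470],None,fx=2,fy=2))
print(lid(1.62),go(lid(1.62)+[0,0,.1]))
C=cloud('top',d); m=(C[...,2]>.225)&(C[...,2]<.25)&(p.max(2)<60)
m[:,:190]=0;m[:,260:]=0;m[:180]=0;m[260:]=0
print(m.sum(),C[m].mean(0),C[m].min(0),C[m].max(0))
```

```text
green [296.2 160.9] 140 bbox [287 151  19  18] [0.7933 0.0146 0.036 ]
green [227.5 240.8] 73 bbox [223 236  10  10] [0.576  0.2032 0.036 ]
pink [259.9 237.7] 89 bbox [255 233  11  11] [0.5831 0.1147 0.036 ]
purple [227.6 259.8] 82 bbox [223 255  10  10] [0.5244 0.2028 0.036 ]
yellow [260.9 258.4] 83 bbox [256 254  11  10] [0.5267 0.1121 0.036 ]
yellow [490.5 271.7] 51 bbox [487 268   8   8] [ 0.4826 -0.5023  0.036 ]
red [258.7 299.9] 35 bbox [253 299  13   3] [0.4157 0.1181 0.036 ]
[0.63791708 0.20498467 0.23558784] (array([-116.2,  306.6,  -40. ]), array([ 0.0009, -0.0005,  0.0017]))
72 [0.63331276 0.20378372 0.23973298] [0.62900775 0.18737317 0.22587352] [0.63855854 0.22155208 0.2448288 ]
```

View pics/top7.png

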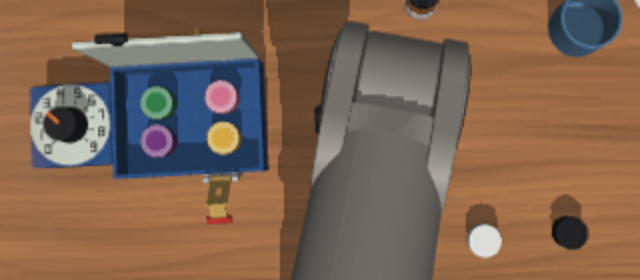

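All four tins are in the box, with the lid upright, the hasp open at (218,200), and the lid bar at (110,40). The next step closes the lid.

{"method": "step_arm", "body": {"targets": "-10 35 -40 0 0 0 1;-25 70 -40 0 0 0 1;-40 105 -40 0 0 0 1;-55 140 -40 0 0 0 1;-70 175 -40 0 0 0 1;-85 210 -40 0 0 0 1;-100 245 -40 0 0 0 1;-112 280 -40 0 0 0 1;-116 300 -40 0 0 0 1;-116 307 -40 0 0 0 1;-116 307 -40 0 0 0 1;-116 307 -40 0 0 0 1"}}

```text
t: 30.5
tcp_pos: [0.6378, 0.2038, 0.3892]
eef_rot: [0.066, -3.14, 0.002]
ft_force: [-0.0, -0.3, -0.1]
finger_gap: 0.999
grip_force: 0.0
```

{"method": "step_arm", "body": {"targets": "0 0 30 0 0 0 1;0 0 30 0 0 0 1;0 0 30 0 0 0 1"}}

```text
t: 30.75
tcp_pos: [0.6375, 0.2017, 0.3587]
eef_rot: [0.061, -3.138, 0.003]
ft_force: [0.7, 0.1, 0.8]
finger_gap: 1.0
grip_force: 0.0
```

Run:
```python
from h import *
print(go(lid(1.62)))
h0=lid(1.62)
for a in np.arange(1.5,-.01,-.125):
    d=RB.inv().apply(lid(a)-h0)*1e3; print(a.round(2),(-d[0]).round(0),0,(-d[2]).round(0))
```

```text
(array([-0.8,  3.3, 69.1]), array([-0.0017, -0.0034, -0.0024]))
1.5 21.0 0 -0.0
1.38 43.0 0 2.0
1.25 65.0 0 7.0
1.12 86.0 0 15.0
1.0 106.0 0 26.0
0.88 124.0 0 38.0
0.75 140.0 0 53.0
0.62 155.0 0 70.0
0.5 167.0 0 89.0
0.38 177.0 0 109.0
0.25 184.0 0 130.0
0.12 189.0 0 151.0
0.0 191.0 0 174.0
```

{"method": "step_arm", "body": {"targets": "0 2 30 0 0 0 1;0 2 60 0 0 0 1;0 2 69 0 0 0 1;0 2 69 0 0 0 1;0 2 69 0 0 0 0;0 2 69 0 0 0 -1;0 2 69 0 0 0 -1;0 2 69 0 0 0 -1;0 2 69 0 0 0 -1;0 2 69 0 0 0 -1;0 2 69 0 0 0 -1;0 2 69 0 0 0 -1", "force": 30}}

```text
t: 31.75
tcp_pos: [0.6389, 0.2063, 0.2923]
eef_rot: [-0.065, 3.139, 0.002]
ft_force: [-0.7, 1.3, 7.2]
finger_gap: 0.408
grip_force: 30.0
```

Run:
```python
from h import *
print(go(lid(1.62)),read_state()['finger_gap'])
```

```text
(array([ 1.1, -1.2,  2.7]), array([0.0014, 0.0024, 0.0001])) 0.40838905399143405
```

{"method": "step_arm", "body": {"targets": "21 0 0 0 0 0 -1;43 0 2 0 0 0 -1;65 0 7 0 0 0 -1;86 0 15 0 0 0 -1;106 0 26 0 0 0 -1;124 0 38 0 0 0 -1;140 0 53 0 0 0 -1;155 0 70 0 0 0 -1;167 0 89 0 0 0 -1;177 0 109 0 0 0 -1;184 0 130 0 0 0 -1;189 0 151 0 0 0 -1"}}

```text
t: 32.75
tcp_pos: [0.4492, 0.1983, 0.1395]
eef_rot: [-0.066, 3.14, 0.002]
ft_force: [3.2, 1.1, 0.6]
finger_gap: 0.414
grip_force: 32.3
```

{"method": "step_arm", "body": {"targets": "0 0 0 0 0 0 -1;0 0 0 0 0 0 -1"}}

```text
t: 32.92
tcp_pos: [0.449, 0.1983, 0.1391]
eef_rot: [0.065, -3.139, 0.001]
ft_force: [-1.2, 1.8, -1.1]
finger_gap: 0.407
grip_force: 32.1
```

Run:
```python
from h import *
print(go(lid(.125)),go(lid(0))[0],read_state()['finger_gap'])
```

```text
(array([-0.2, -1.1,  1. ]), array([-0.0003, -0.0017, -0.0001])) [ 1.7 -1.1 23.2] 0.40708158366291924
```

{"method": "step_arm", "body": {"targets": "1 0 10 0 0 0 -1;2 0 18 0 0 0 -1;2 0 23 0 0 0 -1;2 0 25 0 0 0 -1;2 0 25 0 0 0 -1;2 0 25 0 0 0 -1"}}

```text
t: 33.42
tcp_pos: [0.4474, 0.1983, 0.1164]
eef_rot: [0.065, -3.14, -0.002]
ft_force: [-10.0, -0.5, 23.9]
finger_gap: 0.413
grip_force: 34.6
```

Run:
```python
from h import *
print(go(lid(0)),read_state()['finger_gap'],read_state()['ft_force'])
```

```text
(array([ 0.1, -1.2,  0.4]), array([ 0.0011, -0.0008,  0.0001])) 0.4127235959521404 [-10.02845348  -0.47615308  23.89894799]
```

{"method": "step_arm", "body": {"targets": "0 0 -2 0 0 0 1;0 0 -2 0 0 0 1;0 0 -2 0 0 0 1;0 0 -2 0 0 0 1;0 0 -35 0 0 0 1;0 0 -70 0 0 0 1;10 -30 -85 0 0 0 1;20 -60 -85 0 0 0 1;30 -88 -85 0 0 0 1;30 -91 -85 0 0 0 1;30 -91 -85 0 0 0 1;30 -91 -85 0 0 0 1"}}

```text
t: 34.42
tcp_pos: [0.4216, 0.1061, 0.1997]
eef_rot: [-0.064, 3.14, 0.001]
ft_force: [-0.3, 0.6, 0.5]
finger_gap: 0.998
grip_force: 0.0
```

Run:
```python
from h import *
print(onplane('top',[[258.7,299.9]],.097),hasp(2.22),hasp(2.3),go(hasp(2.22)))
p,d=snapshot('side'); save('side4.png',cv2.resize(p[120:300,150:390],None,fx=3,fy=3))
C=cloud('top',snapshot('top')[1]) 
h0=hasp(2.22)
for a in [2,1.75,1.5,1.25,1,.75,.5,.25,.12,0]:
    d=RB.inv().apply(hasp(a)-h0)*1e3; print(a,(-d[0]).round(0),0,(-d[2]).round(0))
```

```text
[[0.41923859 0.1073488  0.097     ]] [0.42113302 0.10594958 0.09310991] [0.4193707  0.10587676 0.08896208] (array([ 0.6, -0.2, 52.6]), array([ 0.0003,  0.0006, -0.0005]))
2 -6.0 0 -11.0
1.75 -16.0 0 -20.0
1.5 -29.0 0 -28.0
1.25 -42.0 0 -32.0
1 -56.0 0 -32.0
0.75 -70.0 0 -29.0
0.5 -82.0 0 -23.0
0.25 -93.0 0 -13.0
0.12 -97.0 0 -8.0
0 -101.0 0 -2.0
```

View pics/side4.png

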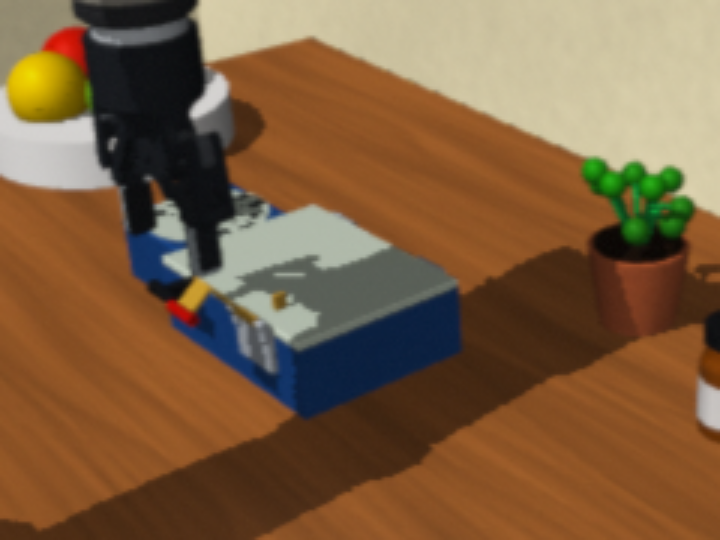

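The lid is flat and shut, with the hasp's red bar at (180,312) and the hand above it. Next I pinch it.

{"method": "step_arm", "body": {"targets": "1 0 20 0 0 0 1;1 0 40 0 0 0 1;1 0 54 0 0 0 1;1 0 54 0 0 0 1;1 0 54 0 0 0 0;1 0 54 0 0 0 -1;1 0 54 0 0 0 -1;1 0 54 0 0 0 -1;1 0 54 0 0 0 -1;1 0 54 0 0 0 -1;1 0 54 0 0 0 -1;1 0 54 0 0 0 -1"}}

```text
t: 35.52
tcp_pos: [0.4204, 0.1066, 0.146]
eef_rot: [-0.066, 3.14, 0.002]
ft_force: [-1.7, 5.7, 0.3]
finger_gap: 0.366
grip_force: 29.6
```

{"method": "step_arm", "body": {"targets": "-6 0 -12 0 0 0 -1;-16 0 -21 0 0 0 -1;-29 0 -29 0 0 0 -1;-43 0 -33 0 0 0 -1;-57 0 -33 0 0 0 -1;-71 0 -30 0 0 0 -1;-83 0 -24 0 0 0 -1;-94 0 -14 0 0 0 -1;-98 0 -9 0 0 0 -1;-98 0 -9 0 0 0 -1;-98 0 -9 0 0 0 -1"}}

```text
t: 36.43
tcp_pos: [0.5204, 0.1109, 0.1555]
eef_rot: [-0.065, 3.136, 0.002]
ft_force: [2.0, 4.2, 3.9]
finger_gap: 0.363
grip_force: 34.8
```

Run:
```python
from h import *
print(go(hasp(.12)),go(hasp(0))[0],read_state()['finger_gap'])
```

```text
(array([ 1.9, -0.8,  0.7]), array([0.0015, 0.0044, 0.0004])) [-1.5 -0.8  6.5] 0.36259615035450105
```

{"method": "step_arm", "body": {"targets": "0 0 4 0 0 0 -1;-1 0 8 0 0 0 -1;-1 0 9 0 0 0 -1;-1 0 9 0 0 0 -1;-1 0 9 0 0 0 -1"}}

```text
t: 36.85
tcp_pos: [0.5237, 0.1111, 0.1481]
eef_rot: [-0.064, 3.13, 0.004]
ft_force: [7.8, 3.7, 7.8]
finger_gap: 0.361
grip_force: 35.4
```

Run:
```python
from h import *
print(go(hasp(0)),read_state()['ft_force'])
```

```text
(array([ 1.8, -0.9, -0.9]), array([ 0.0025,  0.0106, -0.0001])) [7.77352432 3.67650826 7.84293353]
```

{"method": "step_arm", "body": {"targets": "1 0 8 0 0 0 1;1 0 8 0 0 0 1;1 0 8 0 0 0 1;1 0 8 0 0 0 1;0 0 -20 0 0 0 1;0 0 -60 0 0 0 1;0 40 -80 0 0 0 1;0 80 -80 0 0 0 1;-5 120 -80 0 0 0 1;-10 160 -80 0 0 0 1;-15 190 -80 0 0 0 1;-15 200 -80 0 0 0 1"}}

```text
t: 37.85
tcp_pos: [0.5249, 0.3165, 0.2255]
eef_rot: [-0.075, 3.14, 0.004]
ft_force: [0.5, 0.4, 0.2]
finger_gap: 1.003
grip_force: 0.0
```

{"method": "step_arm", "body": {"targets": "0 0 0 0 0 0 1;0 0 0 0 0 0 1;0 0 0 0 0 0 1"}}

```text
t: 38.1
tcp_pos: [0.5262, 0.3076, 0.2254]
eef_rot: [0.06, -3.14, 0.003]
ft_force: [0.5, -0.1, -0.3]
finger_gap: 0.999
grip_force: 0.0
```

Run:
```python
from h import *
print(read_state()['joint_pos'].round(2))
p,d=snapshot('side'); save('side5.png',cv2.resize(p[120:300,150:390],None,fx=3,fy=3))
t,dt=snapshot('top'); save('top8.png',cv2.resize(t[190:330,150:310],None,fx=4,fy=4))
print(go([.546,.3113,.086]))
C=cloud('side',d)
hs=cv2.cvtColor(p,cv2.COLOR_RGB2HSV); m=((hs[...,0]<5)|(hs[...,0]>175))&(hs[...,1]>180)&(hs[...,2]>80); m[:190]=0;m[240:]=0;m[:,:180]=0;m[:,280:]=0
v,u=np.nonzero(m); print('red side px',u.mean(),v.mean(),C[m].mean(0),'pred',proj('side',hasp(0)),proj('side',hasp(.1)),hasp(0))
```

```text
[-0.84  0.46  0.27  1.81 -0.15  0.9   1.11]
(array([-19.8,   2.9,  85.7]), array([-0.0011, -0.0002, -0.0034]))
red side px 248.83333333333334 206.625 [0.51816727 0.10490932 0.10241102] pred [[249.39766504 208.29385168]] [[248.13267369 206.75605452]] [0.52198526 0.11011715 0.095     ]
```

View pics/side5.png

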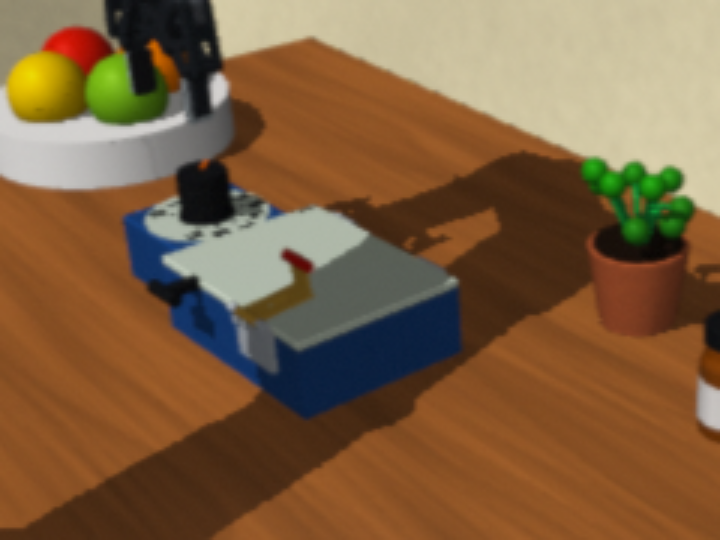

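Run:
```python
from h import *
def f(p,V):
    hs=cv2.cvtColor(p,cv2.COLOR_RGB2HSV); m=((hs[...,0]<5)|(hs[...,0]>172))&(hs[...,1]>150)&(hs[...,2]>V); m[:190]=0;m[240:]=0;m[:,:225]=0;m[:,280:]=0
    v,u=np.nonzero(m); return len(u),u.mean(),v.mean(),u.min(),u.max(),v.min(),v.max()
z=np.load('s_side.npz'); print(f(z['p'],50)); p,_=snapshot('side'); print(f(p,50))
a=np.hstack([cv2.resize(q[190:240,215:265],None,fx=7,fy=7,interpolation=cv2.INTER_NEAREST) for q in (z['p'],p)]); save('cmp.png',a)
```

```text
(41, np.float64(249.53658536585365), np.float64(207.4390243902439), np.int64(245), np.int64(254), np.int64(204), np.int64(211))
(27, np.float64(248.92592592592592), np.float64(206.5185185185185), np.int64(245), np.int64(253), np.int64(204), np.int64(209))
```

View pics/cmp.png

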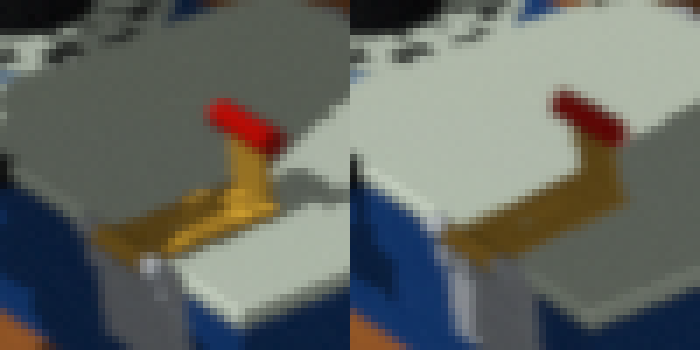

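The right half of the view (now) shows the red bar about 1.3 px higher than the left half (start), so the hasp stands roughly 0.08 rad up. I'll press it flat with shut fingertips.

Run:
```python
from h import *
print(go(hasp(0)*[1,1,0]+[0,0,.171-.054]))
```

```text
(array([  11.9, -197.6,   54.9]), array([-0.0007, -0.0001, -0.0031]))
```

{"method": "step_arm", "body": {"targets": "4 -40 0 0 0 0 -1;8 -80 0 0 0 0 -1;12 -120 0 0 0 0 -1;12 -155 0 0 0 0 -1;12 -180 10 0 0 0 -1;12 -196 20 0 0 0 -1;12 -198 30 0 0 0 -1;12 -198 35 0 0 0 -1;12 -198 35 0 0 0 -1;12 -198 35 0 0 0 -1;12 -198 35 0 0 0 -1;12 -198 35 0 0 0 -1"}}

```text
t: 39.25
tcp_pos: [0.5223, 0.1132, 0.191]
eef_rot: [-0.068, 3.14, 0.001]
ft_force: [0.4, -0.7, -0.4]
finger_gap: -0.001
grip_force: 0.0
```

Run:
```python
from h import *
print(go(hasp(0)*[1,1,0]+[0,0,.171-.054]),read_state()['finger_gap'])
```

```text
(array([ 0.5, -3.1, 20. ]), array([0.0006, 0.0008, 0.0017])) -0.0012359348142908237
```

{"method": "step_arm", "body": {"targets": "0 -2 8 0 0 0 -1;0 -2 12 0 0 0 -1;0 -2 16 0 0 0 -1;0 -2 18 0 0 0 -1;0 -2 19 0 0 0 -1;0 -2 20 0 0 0 -1;0 -2 20 0 0 0 -1"}}

```text
t: 39.83
tcp_pos: [0.5226, 0.1099, 0.1717]
eef_rot: [-0.064, 3.141, 0.001]
ft_force: [-3.5, -1.2, 14.1]
finger_gap: -0.003
grip_force: 6.8
```

{"method": "step_arm", "body": {"targets": "0 0 -20 0 0 0 -1;0 0 -50 0 0 0 -1;-8 40 -55 0 0 0 0;-16 80 -55 0 0 0 1;-24 120 -55 0 0 0 1;-32 155 -55 0 0 0 1;-32 185 -55 0 0 0 1;-32 201 -55 0 0 0 1;-32 201 -55 0 0 0 1;-32 201 -55 0 0 0 1;-32 201 -55 0 0 0 1"}}

```text
t: 40.75
tcp_pos: [0.5461, 0.3097, 0.2254]
eef_rot: [0.061, -3.141, 0.003]
ft_force: [-1.0, -1.6, -0.0]
finger_gap: 1.002
grip_force: 0.0
```

Run:
```python
from h import *
z=np.load('s_side.npz'); p,_=snapshot('side')
def f(p,V=50):
    hs=cv2.cvtColor(p,cv2.COLOR_RGB2HSV); m=((hs[...,0]<5)|(hs[...,0]>172))&(hs[...,1]>150)&(hs[...,2]>V); m[:190]=0;m[240:]=0;m[:,:225]=0;m[:,280:]=0
    v,u=np.nonzero(m); return len(u),u.mean(),v.mean(),u.min(),u.max(),v.min(),v.max()
print(f(z['p']),f(p))
a=np.hstack([cv2.resize(q[190:240,215:265],None,fx=7,fy=7,interpolation=cv2.INTER_NEAREST) for q in (z['p'],p)]); save('cmp2.png',a)
print(go([.546,.3113,.086]))
```

```text
(41, np.float64(249.53658536585365), np.float64(207.4390243902439), np.int64(245), np.int64(254), np.int64(204), np.int64(211)) (27, np.float64(250.0), np.float64(208.0), np.int64(246), np.int64(254), np.int64(205), np.int64(211))
(array([ 0.2,  2. , 85.5]), array([-0.0015, -0.0003, -0.0032]))
```

View pics/cmp2.png

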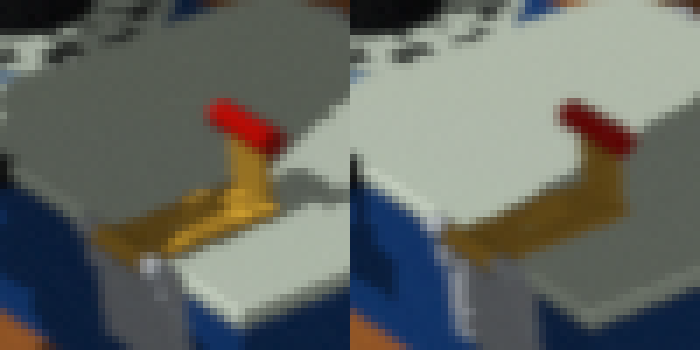

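The hasp's red bar now matches the starting pose. Next I measure the pointer angle numerically, with the sleeve held clear.

```bash
cat >> h.py <<'E'
def pointer(t):
    hs=cv2.cvtColor(t,cv2.COLOR_RGB2HSV); m=(hs[...,0]>5)&(hs[...,0]<18)&(hs[...,1]>130)&(hs[...,2]>110)
    c=proj('top',[.546,.3113,.103])[0]; v,u=np.nonzero(m); k=np.hypot(u-c[0],v-c[1])<10
    P=onplane('top',np.c_[u,v][k],.103)[:,:2]-[.5463,.3115]
    q=P.mean(0); a=np.degrees(np.arctan2(q[1],q[0])-TH); print('n',k.sum(),'r',np.linalg.norm(q),'ang',a,'k',(135-a)/30)
E
python3 - <<'E'
from h import *
pointer(np.load('s_top.npz')['p']); pointer(cv2.imread('pics/top0.png')[:,:,::-1].copy())
s=read_state(); print(s['joint_pos'].round(3)); print(go([.5463,.3114,.086]))
E
```

```text
n 9 r 0.011677174316902727 ang 49.43984262482116 k 2.852005245839295
n 9 r 0.011677174316902727 ang 49.43984262482116 k 2.852005245839295
[-0.818  0.491  0.275  1.761 -0.161  0.914  1.134]
(array([-0.1,  2.1, 85.5]), array([-0.0015, -0.0003, -0.0032]))
```

{"method": "step_arm", "body": {"targets": "0 1 30 0 0 0 1;0 1 60 0 0 0 1;0 1 80 0 0 0 1;0 1 85 0 0 0 1;0 1 85 0 0 0 0;0 1 85 0 0 0 -1;0 1 85 0 0 0 -1;0 1 85 0 0 0 -1;0 1 85 0 0 0 -1;0 1 85 0 0 0 -1;0 1 85 0 0 0 -1", "force": 40}}

```text
t: 41.72
tcp_pos: [0.5469, 0.3126, 0.1428]
eef_rot: [-0.063, 3.138, 0.001]
ft_force: [-0.6, -2.4, 5.8]
finger_gap: 0.503
grip_force: 40.2
```

Run:
```python
from h import *
print(go([.5463,.3114,.086]),read_state()['ft_force'])
```

```text
(array([ 0.7, -1.2,  2.8]), array([ 0.0008,  0.0025, -0.0009])) [-0.61041028 -2.38511115  5.78581719]
```

{"method": "step_arm", "body": {"targets": "0 0 0 0 0 0.1 -1;0 0 0 0 0 0.2 -1;0 0 0 0 0 0.3 -1;0 0 0 0 0 0.4 -1;0 0 0 0 0 0.5 -1;0 0 0 0 0 0.6 -1;0 0 0 0 0 0.7 -1;0 0 0 0 0 0.8 -1;0 0 0 0 0 0.9 -1;0 0 0 0 0 1 -1;0 0 0 0 0 1.05 -1;0 0 0 0 0 1.05 -1"}}

```text
t: 42.72
tcp_pos: [0.5469, 0.3126, 0.1428]
eef_rot: [1.522, 2.746, 0.003]
ft_force: [-1.1, -3.3, 6.4]
finger_gap: 0.505
grip_force: 40.7
```

Run:
```python
from h import *
s=read_state();print(go([.5463,.3114,.086]),s['moment'],s['finger_gap'],s['joint_pos'].round(2))
```

```text
(array([-0.7, -1.1,  2.8]), array([ 0.0018,  0.0019, -1.0535])) [-0.69406015  0.18801658 -0.03263063] 0.5050148228915105 [-0.99  0.65  0.52  1.82 -0.43  0.79  0.31]
```

{"method": "step_arm", "body": {"targets": "0 0 0 0 0 0.1 -1;0 0 0 0 0 0.2 -1;0 0 0 0 0 0.3 -1;0 0 0 0 0 0.4 -1;0 0 0 0 0 0.5 -1;0 0 0 0 0 0.6 -1;0 0 0 0 0 0.7 -1;0 0 0 0 0 0.8 -1;0 0 0 0 0 0.9 -1;0 0 0 0 0 1 -1;0 0 0 0 0 1.045 -1;0 0 0 0 0 1.045 -1"}}

```text
t: 43.72
tcp_pos: [0.5469, 0.3125, 0.1428]
eef_rot: [2.69, 1.621, 0.003]
ft_force: [-1.9, -3.4, 6.3]
finger_gap: 0.508
grip_force: 41.0
```

{"method": "step_arm", "body": {"targets": "0 0 0 0 0 0 1;0 0 0 0 0 0 1;0 0 0 0 0 0 1;0 0 0 0 0 0 1;0 0 -30 0 0 0 1;0 0 -70 0 0 0 1;0 0 -110 0 0 0 1;0 0 -140 0 0 0 1;0 0 -140 0 0 0 1"}}

```text
t: 44.47
tcp_pos: [0.5488, 0.3135, 0.2873]
eef_rot: [-2.688, -1.625, -0.016]
ft_force: [0.6, 0.1, 0.4]
finger_gap: 0.998
grip_force: 0.0
```

Run:
```python
from h import *
s=read_state();print(s['tcp_pos'],go([.4,.6,.3]))
```

```text
[0.54880915 0.31353306 0.28727958] (array([ 185.1, -264.6,  -66.3]), array([ 1.2300e-02, -5.0000e-04, -2.0954e+00]))
```

{"method": "step_arm", "body": {"targets": "20 -30 -60 0 0 0 1;40 -58 -66 0 0 0 1;60 -86 -66 0 0 0 1;80 -115 -66 0 0 0 1;100 -143 -66 0 0 0 1;120 -172 -66 0 0 0 1;140 -200 -66 0 0 0 1;160 -229 -66 0 0 0 1;175 -250 -66 0 0 0 1;185 -265 -66 0 0 0 1;185 -265 -66 0 0 0 1;185 -265 -66 0 0 0 1"}}

```text
t: 45.47
tcp_pos: [0.3967, 0.6002, 0.346]
eef_rot: [2.686, 1.627, -0.001]
ft_force: [-0.0, -0.9, 0.2]
finger_gap: 0.997
grip_force: 0.0
```

Run:
```python
from h import *
t,d=snapshot('top'); pointer(t); tins(t); p,_=snapshot('side')
C=cloud('top',d)
for q in [(215,235),(275,225),(212,275),(275,272),(240,250)]: print(C[q[1],q[0]].round(4))
save('fin.png',np.hstack([cv2.resize(t[190:310,150:310],(400,300)),cv2.resize(p[120:300,150:390],(400,300))]))
```

```text
n 16 r 0.01125183101765918 ang -76.86428128214963 k 7.062142709404989
green [296.3 160.7] 138 bbox [287 151  19  18] [0.7939 0.0144 0.036 ]
yellow [490.5 271.7] 51 bbox [487 268   8   8] [ 0.4826 -0.5023  0.036 ]
red [256.9 259.8] 30 bbox [252 259  12   3] [0.5232 0.123  0.036 ]
[0.5895 0.2293 0.0663]
[0.6137 0.0695 0.0656]
[0.4838 0.2367 0.0651]
[0.4896 0.0703 0.0625]
[0.5488 0.1627 0.0646]
```

View pics/fin.png

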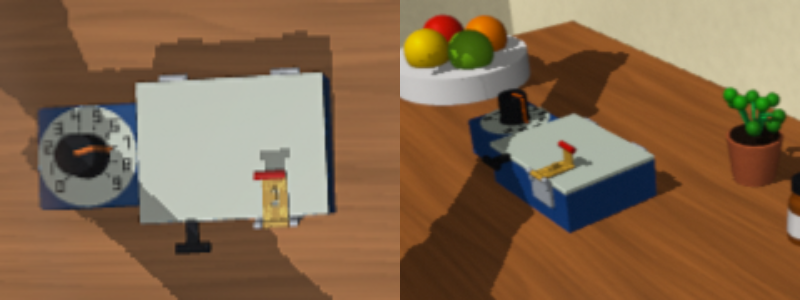

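The lid is flat and shut, the hasp lies over the catch at (273,200), the pointer reads 7 and the hand is clear of everything. I'm handing in.

```bash
python3 -c "
from station import *
print(hand_in())"
```

```text
the job is handed in; nothing more can be done
None
```

The job is handed in: all four tins (green, pink, purple, yellow) are in the box, the lid is shut, the hasp lies flat over the catch, and the timer is clicked in at 7; I never moved near the mug, spice jar or herb pot.

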